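# Shut the spice tin and hold the carousel at its front

## Task

First close the open steel tin on the spice carousel, so that its hinged upper shell sits fully down, edge to edge, on the lower shell. Then turn the carousel until the tin stands squarely at the front, in line with the steel pointer on the carousel's foot, and hold it still there: finish with the gripper still gripping the handle on top of the carousel, not letting go. Leave the honey jar, the lemon and the cup standing nearby where they are.

Things in the scene. Friction and masses are not known exactly. Their poses are not given: they have to be found in the camera images.
- carousel (a joint): Turn of the spice carousel's tray about its upright axis, rad, counter-clockwise positive seen from above; 0 or a whole turn (2 pi) when the tin is exactly at the pointer. Turns easily either way (0.03 N m of friction, no spring), stays where it is left, and has no stop within a whole turn beyond its start. Starts between 1.6 and 4.7, at least a quarter turn from the front.
- carousel_base: The carousel's low round foot, fixed to the work surface; origin on the turning axis at z = 0, z up. Its -x axis is the carousel's front: a flat steel pointer with a small upright tab sticks out there from under the tray, on the robot's side, its tip 150 mm from the axis and 24 mm high; it does not turn. On the foot turns a round wooden tray, 244 mm across, top 28 mm above the work surface.
- handle: The carousel's wooden handle: a bar 56 mm long, 16 mm thick, 34 mm high, on a post on the carousel's axis, its top 170 mm above the work surface. Origin at the bar's centre (153 mm up), on the turning axis. Its x axis runs along the bar's length, -x pointing to the tin; y is across the 16 mm thickness; z is up. It turns with the tray.
- tin_top (a point): Round two-shell steel tin fixed on the tray 88 mm from the axis: 66 mm across, 68 mm high when shut (lower shell 48, domed upper shell 20). This point is where the middle of the dome's flat top (38 mm across) comes when the tin is shut: on the tin's centre line, 96 mm above the work surface. It belongs to the lower shell and does not move with the upper. -x points outward from the carousel's axis.
- tin_lid (a joint): Hinge of the tin's upper shell, rad: 0 shut edge to edge, starts 0.45 to 0.8 open. Level hinge line on the tin's side nearest the carousel's axis, 36 mm from the tin's centre, 76 mm above the work surface; the open shell leans over the tin, free edge up and outward. A little stiff (0.03 N m), no spring or catch: it stays where left; about 3 N straight down over the tin's centre shuts it on a hard stop.
- jar_salt_shaker: Salt shaker, 44 mm across, top 118 mm above the work surface, standing on the tray exactly opposite the tin; origin at the centre of its underside. It and two spice jars (47 mm across, tops at 126 mm) sit fast in wooden collars on the tray, at 90 degree steps with the tin, all 88 mm from the axis. They turn with the tray and need not be touched.
- honey_jar: Bystander: honey jar with a flat lid, 66 x 72 mm, 102 mm high; origin at the centre of its underside.
- lemon: Bystander: a lemon, 78 x 55 x 56 mm; origin at the centre of its underside.
- cup: Bystander: white espresso cup with a handle, 62 x 80 x 56 mm; origin at the centre of its underside.

How it is judged (in metres and radians):
On the way, in this order (a step that is already met when the one before it is completed fails the run):
1. the tin's upper shell is shut edge to edge on the lower one (value of joint tin_lid below 0.05 rad), for 0.2 s.
2. the tin is turned to the pointer (y of tin_top in the frame of carousel_base between -0.009 and 0.009 m and x of tin_top in the frame of carousel_base below -0.05 m and value of joint tin_lid below 0.05 rad), for 0.2 s.
At the end, for the whole second after the job is handed in: The tin is shut (hinge under 0.05 rad), its centre is within 9 mm sideways of the line from the axis to the pointer, on the pointer's side, the carousel is at rest (under 0.08 rad/s), and the fingers still grip the handle with more than 2 N (all of step 2 and contact force between the fingers and handle above 2 N and velocity of joint carousel between -0.08 and 0.08 rad/s); the arm keeps its last pose, push and grip.
It fails at once if the honey jar is knocked or shoved (distance of honey_jar from where it was at the start of the episode above 0.03 m).
It fails at once if the lemon is knocked or shoved (distance of lemon from where it was at the start of the episode above 0.03 m).
It fails at once if the espresso cup is knocked or shoved (distance of cup from where it was at the start of the episode above 0.03 m).
It also fails if it takes over 54 s, if anything falls off the work surface, if the arm or the gripper's body presses on something with over 40 N, if the wrist force passes 120 N, or if a joint passes its speed limit or range.

## Robot

A 6-joint arm with a two-finger parallel gripper is mounted at the origin on the work surface; the furniture and walls round the work are solid. World frame = base frame: x ahead of the robot, y to its left, z up, the work surface at z = 0. Lengths are in m, angles in degrees, forces in N, time in s.
With the tool pointing down it reaches from about 0.375 to 0.75 m from the base axis. Payload 9 kg.
Tool frame: the origin (TCP) lies where the fingers leave the gripper's body, on its centre line; the fingertips stand 73 mm ahead of it and the grasp point (between the pads) lies 54 mm ahead of it (robot.tip_reach is the distance from the TCP to the fingertips, in m); z points along the fingers, y is the line along which they close (so a half turn about z gives the same grasp; the last joint's range is limited). The gripper opens to 85 mm and grips with 20 to 120 N. Pads are 22 mm wide; open, the fingers measure 114 mm over their backs; the gripper's body (76 mm by 85 mm) begins 54 mm behind the grasp point. The pads swing forward as they close: fully open they stand 13 mm farther back than shut.
Start: joints at [60.751, 5.964, 5.575, 89.605, 0, 77.527], TCP at [0.173, 0.574, 0.304] pointing down, gripper open.
Joint ranges: [-171.21, 171.21], [-48.23, 106.86], [-62.78, 66.21], [-105.2, 120.99], [-86.42, 89.51], [-180, 180]. Speed limits (degrees/s): [127.2, 127.2, 147.25, 180, 180, 180].

## Interface

Orientations are given as [roll, pitch, yaw] about the fixed x, y, z axes, in that order (R = Rz(yaw) Ry(pitch) Rx(roll)).
In Python, from plant import robot gives the robot as it stands. Calls block until the motion is done:
- robot.move_pose(position, orientation): joint-space move of the TCP to a pose.
- robot.line_to(position, vel=0.15, rotation=None, guard=None): straight line of the TCP; rotation=None keeps the orientation; vel is the mean speed in m/s. With guard (N) it stops when the force on the tool has changed by that much, and returns True; else False.
- robot.goto_joints(angles): joint-space move.
- robot.set_gripper(opening): finger opening in m; the grip force is fixed at half the most; returns when the fingers have stopped.
- robot.pause(seconds).
- robot.ik(position, orientation): joint angles nearest the present ones, or None.
- robot.observe(): the state.
- robot.grab_frame(name): name is "side" or "top"; returns the picture (420x560x3 uint8, blue, green, red); there is no depth.
- robot.get_calibration(name): a dict with "vertical_fov" (degrees; the focal length in pixels is half the picture's height over the tangent of half this angle, whatever the lens; pixels are square), "cx", "cy" (the principal point, pixels), "rvec" (rotation vector, rad) and "tvec" (3), from world to camera coordinates, as OpenCV has them. Camera axes: x right, y down, z forward; pixel columns grow to the right and rows downward; lengths in m; the calibration is good to about 2 mm. A picture is of the moment at which its call begins. get_calibration takes no time and is no camera call.
A pose or a line that the arm cannot do raises robot.IKError and nothing moves.
- robot.job_done(): hands the job in; it is judged then, once.
The state is a dict: "time": time; "q": joint angles; "qvel": joint speeds; "joint_torque": joint torques, N m; "tool_pos": TCP position; "tcp_rot": TCP orientation; "ft_force": force on the tool from outside, world axes, zero at the start; "torque": the same for the moment, N m; "gripper_width": finger opening in m; "gripper_force": force on a finger pad.
Only numpy, scipy, OpenCV 4.12 (cv2) and the standard library are available. Lean on these libraries where they do the work, as an engineer would, in place of code of your own. Each camera call takes 0.05 s, during which the arm holds its last target. There are 200 camera calls.

## Working session

There is one attempt and no reset: what is moved stays moved. The work goes in short steps, each a Python script; the robot and the scene stay as the last script left them, time stands still between calls to the robot, and variables do not carry over. Pictures are saved under pics/ and viewed, at most 10 in all, crops included, and the job is handed in when it is done.

```bash
ls && mkdir -p pics && python3 - <<'E'
from plant import robot
import cv2
for n in("side","top"):
    cv2.imwrite(f"pics/{n}0.png",robot.grab_frame(n)); print(n,robot.get_calibration(n))
print(robot.observe())
E
```

```text
pics
side {'vertical_fov': 46.06630879483894, 'cx': 271.9097671516511, 'cy': 209.3977549251309, 'rvec': array([ 1.99469719, -0.21183486,  0.10785045]), 'tvec': array([-0.45107445,  0.13952392,  1.25156012])}
top {'vertical_fov': 52.13008185153398, 'cx': 286.91052640372783, 'cy': 211.08389287951155, 'rvec': array([ 2.11844864, -2.14642299,  0.17053082]), 'tvec': array([-0.00349721,  0.47239365,  1.2573716 ])}
{'time': 0.1, 'q': array([6.07518124e+01, 5.99677384e+00, 5.53291010e+00, 8.96068961e+01,
       8.67989451e-04, 7.75282922e+01]), 'qvel': array([-0.03754107, -0.10842448,  0.17466604, -0.02650221,  0.10293557,
       -0.05515782]), 'joint_torque': array([ 6.24567518e-03, -5.58208179e+01,  5.04719424e+01,  1.32057024e-02,
       -3.21494445e-04, -5.34228082e-05]), 'tool_pos': array([0.17304532, 0.57427584, 0.30319734]), 'tcp_rot': array([-1.79931097e+02, -1.61286166e-02,  1.63223510e+02]), 'ft_force': array([ 0.06537666,  0.73138066, -0.04347174]), 'torque': array([0.02754402, 0.04702192, 0.03856103]), 'gripper_force': 0.0, 'gripper_width': 0.08537924440407607}
```

View pics/top0.png

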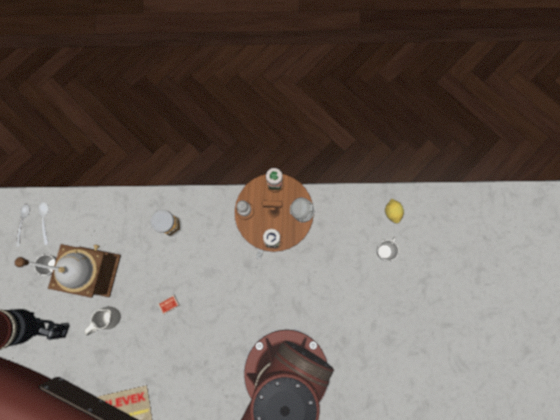

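View pics/side0.png

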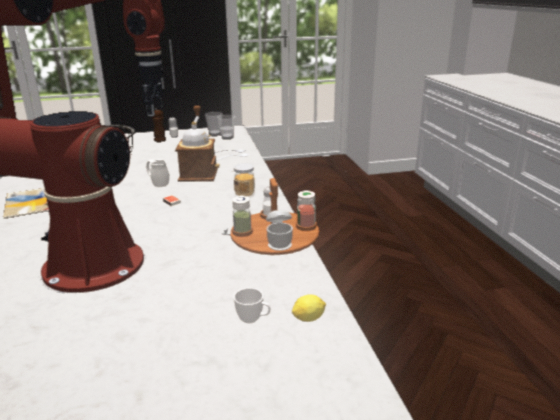

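The top view shows the carousel at about (274,212), the handle bar at its centre and the open tin at its right (302,209). The salt shaker is opposite at (243,209), and the jars are above and below. The honey jar (165,222), lemon (395,211) and cup (387,250) are well away. Next: measure the tray's ellipse and cast rays.

```bash
cat > h.py <<'E'
import numpy as np, cv2
from plant import robot
def cam(n):
    c=robot.get_calibration(n); f=210/np.tan(np.radians(c["vertical_fov"]/2))
    K=np.array([[f,0,c["cx"]],[0,f,c["cy"]],[0,0,1]]); return K,cv2.Rodrigues(c["rvec"])[0],c["tvec"]
def ray(n,px,z):
    K,R,t=cam(n); d=R.T@np.linalg.inv(K)@np.array([px[0],px[1],1.]); o=-R.T@t
    return o+d*(z-o[2])/d[2]
def proj(n,p):
    K,R,t=cam(n); u=K@(R@np.asarray(p,float)+t); return u[:2]/u[2]
E
python3 - <<'E'
from h import *
im=cv2.imread("pics/top0.png")
hsv=cv2.cvtColor(im,cv2.COLOR_BGR2HSV)
m=((hsv[...,0]<15)&(hsv[...,1]>110)&(hsv[...,2]>60)).astype(np.uint8)
m[:165]=0;m[260:]=0;m[:,:225]=0;m[:,325:]=0
c=np.vstack(cv2.findContours(m,0,cv2.CHAIN_APPROX_NONE)[0])
hull=cv2.convexHull(c)
P=np.array([ray("top",p[0],.028)[:2] for p in c])
# robust circle of known radius
from scipy.optimize import least_squares
s=least_squares(lambda q:np.hypot(*(P-q).T)-.122,P.mean(0),loss="soft_l1",f_scale=.002)
print("centre",s.x,np.median(abs(s.fun)),ray("top",(274,212),.028))
C=s.x
print("handle top px",proj("top",[*C,.17]))
for a in range(0,360,45): cv2.circle(im,tuple(int(v) for v in proj("top",[C[0]+.122*np.cos(np.radians(a)),C[1]+.122*np.sin(np.radians(a)),.028])),0,(0,255,0),-1)
im2=im[160:270,215:345]
cv2.imwrite("pics/crop.png",cv2.resize(im2,None,fx=5,fy=5,interpolation=cv2.INTER_CUBIC))
s=cv2.imread("pics/side0.png")[160:270,210:340]
cv2.imwrite("pics/crops.png",cv2.resize(s,None,fx=5,fy=5,interpolation=cv2.INTER_CUBIC))
E
```

```text
centre [0.4775288  0.03433618] 0.010519258658257702 [0.47187533 0.02971362 0.028     ]
handle top px [270.38046137 201.49610827]
```

View pics/crop.png

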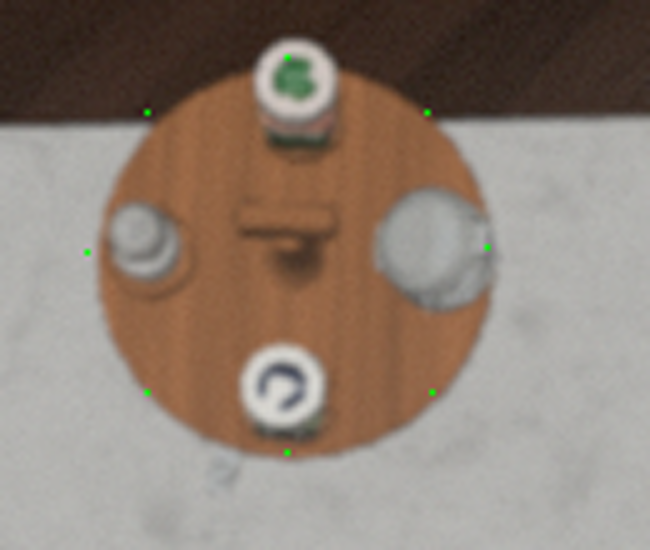

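View pics/crops.png

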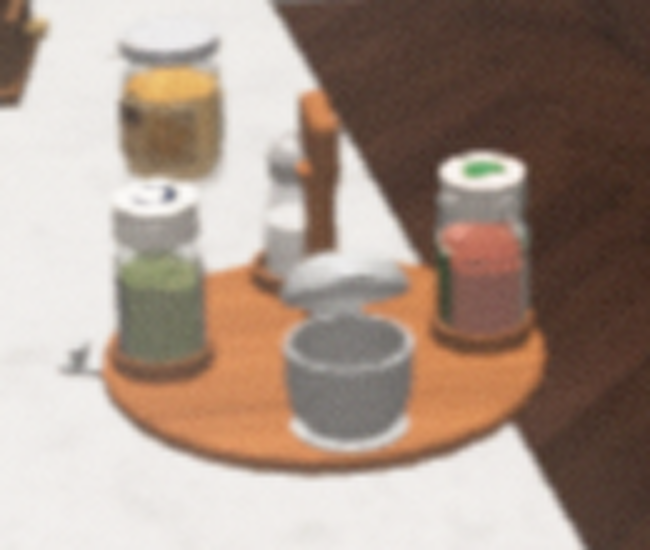

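The crops show white jar lids at (295,82) and (283,386), the handle bar at about (287,218), and the tin on the right. The open shell leans over the tin. The steel pointer is at (222,472) in the top crop and (78,358) in the side crop, so the front is turned slightly from world -x. The circle fit was polluted by the floor, so I'll refit with a tighter mask.

```bash
python3 - <<'E'
from h import *
from scipy.optimize import least_squares
im=cv2.imread("pics/top0.png"); hsv=cv2.cvtColor(im,cv2.COLOR_BGR2HSV)
m=((hsv[...,0]<18)&(hsv[...,1]>90)&(hsv[...,2]>95)).astype(np.uint8)
m[:165]=0;m[260:]=0;m[:,:225]=0;m[:,325:]=0
n,l,st,_=cv2.connectedComponentsWithStats(m); k=1+st[1:,4].argmax()
c=max(cv2.findContours((l==k).astype(np.uint8),0,cv2.CHAIN_APPROX_NONE)[0],key=cv2.contourArea)
P=np.array([ray("top",p[0],.028)[:2] for p in c])
s=least_squares(lambda q:np.hypot(*(P-q[:2]).T)-q[2],[*P.mean(0),.122],loss="cauchy",f_scale=.001)
C=s.x[:2]; print("centre,r",s.x,np.median(abs(s.fun)))
# white lids
w=((hsv[...,1]<25)&(hsv[...,2]>200)).astype(np.uint8)
px=lambda x,y:(215+x/5-.4,160+y/5-.4)
A=ray("top",px(295,82),.126);B=ray("top",px(283,386),.126)
print("jars",A,B,"mid",(A+B)/2,"dist",np.linalg.norm(A-B))
d=(A-B)[:2]; print("tin dir from jars deg",np.degrees(np.arctan2(d[1],d[0]))-90)
S=ray("top",px(137,228),.116); print("salt",S,"tin dir",np.degrees(np.arctan2(*(C-S[:2])[::-1])))
# bar top: mask
H1=ray("top",px(237,207),.17);H2=ray("top",px(335,206),.17);print("bar",H1,H2)
# pointer: top ray at heights and triangulation with side
for z in(.005,.012,.024):
    p=ray("top",px(222,474),z); q=ray("side",(210+78/5-.4,160+358/5-.4),z)
    for v in(p,q): e=v[:2]-C; print(z,v,np.hypot(*e),np.degrees(np.arctan2(e[1],e[0])))
for n,p in(("honey",(165,222)),("lemon",(395,211)),("cup",(387,250))): print(n,ray("top",p,.05))
E
```

```text
centre,r [0.47407565 0.03082604 0.11794469] 0.0016980146615786784
jars [0.55983978 0.02660665 0.126     ] [0.38573377 0.03459475 0.126     ] mid [0.47278677 0.0306007  0.126     ] dist 0.17428916873683992
tin dir from jars deg -92.62692573064895
salt [0.47820632 0.11757373 0.116     ] tin dir -92.72620197884304
bar [0.47921947 0.05714861 0.17      ] [0.47903378 0.00377948 0.17      ]
0.005 [0.34521987 0.07728469 0.005     ] 0.13697523799868885 160.17335095687483
0.005 [0.34508633 0.09503685 0.005     ] 0.14408772279872295 153.5359051608719
0.012 [0.34475922 0.07678842 0.012     ] 0.13724168219239177 160.433483077289
0.012 [0.34395127 0.08141297 0.012     ] 0.13961157504650135 158.75599530172815
0.024 [0.34396951 0.07593767 0.024     ] 0.137704990623925 160.87706354774255
0.024 [0.34200545 0.05805775 0.024     ] 0.1348484498351197 168.34939143909014
honey [0.44242098 0.35484144 0.05      ]
lemon [ 0.46632211 -0.33281061  0.05      ]
cup [ 0.35027786 -0.30301691  0.05      ]
```

Measured so far:
- **Axis:** about (0.473, 0.031).
- **Tin direction:** about -92.7°.
- **Pointer direction:** about 160.5°, which means a clockwise turn of roughly 107°.

Now I'll shut the tin with closed fingers.

```bash
python3 - <<'E'
from h import *
C=np.array([.473,.0307]); a=np.radians(-92.65); T=C+.090*np.array([np.cos(a),np.sin(a)])
ori=[180,0,-92.65]
print(robot.ik([*T,.3],ori),robot.ik([*C,.22],ori),robot.ik([*C,.22],[180,0,-92.65-107]))
robot.set_gripper(0.0)
robot.move_pose([*T,.30],ori)
robot.line_to([*T,.25],vel=.15)
o=robot.observe();print(o["time"],o["tool_pos"],o["ft_force"],o["q"])
g=robot.line_to([*T,.165],vel=.04,guard=12)
o=robot.observe();print(g,o["time"],o["tool_pos"],o["ft_force"],robot.tip_reach)
E
```

```text
[ -23.11437174  -16.48896362  -16.03466644   90.45429718    0.
 -110.46437174] [-12.15434043 -16.47597871 -24.33070026  82.14527845   0.
 -99.50434043] [-12.15434043 -16.47597871 -24.33070026  82.14527845   0.
   7.49565957]
4.1083 [ 0.46875666 -0.05898038  0.25027234] [ 0.38969979 -0.2164431   0.82166488] [-2.30922678e+01 -1.68844533e+01 -2.15259831e+01  8.53786591e+01
 -5.21174251e-04 -1.10459219e+02]
True 5.425 [ 0.46885719 -0.05995743  0.19520545] [ 0.1583383  -0.33639695  0.70724187] 0.0726
```

```bash
python3 - <<'E'
from h import *
x,y,z=robot.observe()["tool_pos"]; x,y=.46884,-.0592
for i in range(6):
    g=robot.line_to([x,y,.165],vel=.025,guard=15)
    o=robot.observe();print(g,o["time"],o["tool_pos"],o["ft_force"])
    if o["tool_pos"][2]<.172: break
cv2.imwrite("pics/s1.png",cv2.resize(robot.grab_frame("side")[120:280,180:360],None,fx=4,fy=3.6))
E
```

```text
True 5.8583 [ 0.46966682 -0.06138143  0.19303871] [-0.50151889 -2.27468741  3.74580163]
True 6.7833 [ 0.46947102 -0.05933105  0.16856454] [-0.68804866  0.951548    6.25516418]
```

View pics/s1.png

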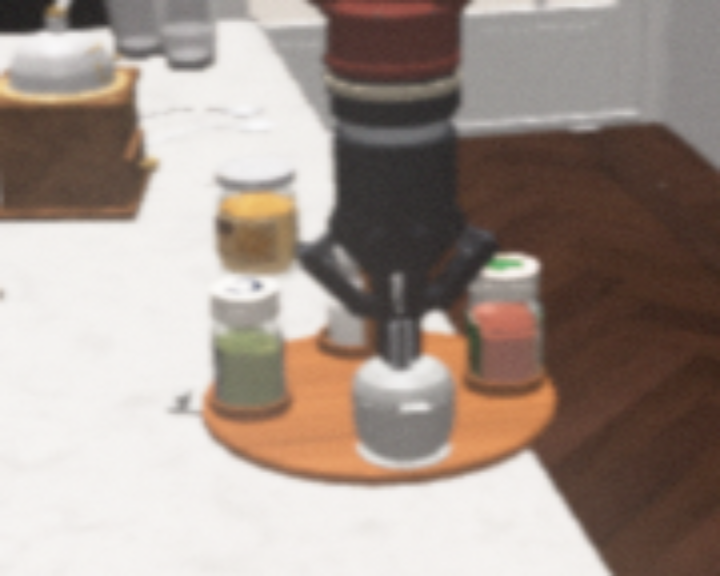

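The upper shell now sits flush on the tin, with the fingertip on its top at about (400,355). The tip height is 0.096 m, as expected for a shut tin. Next I'll lift, move aside and re-measure the tray angle and the pointer with averaged frames.

```bash
python3 - <<'E'
from h import *
robot.pause(.3)
x,y=.46884,-.0592
robot.line_to([x,y,.26],vel=.2)
robot.move_pose([.44,-.2,.30],[180,0,-92.65])
robot.set_gripper(.085)
for n in("top","side"):
    f=np.mean([robot.grab_frame(n).astype(float) for _ in range(8)],0).astype(np.uint8); cv2.imwrite(f"pics/{n}2.png",f)
    if n=="top": im=f[165:265,220:330]
    else: im2=f[190:250,205:330]
print(robot.observe()["time"])
cv2.imwrite("pics/c2.png",np.vstack([cv2.resize(im,(605,550))]))
cv2.imwrite("pics/c3.png",cv2.resize(im2,None,fx=6,fy=6,interpolation=cv2.INTER_CUBIC))
E
```

```text
9.975
```

View pics/c2.png

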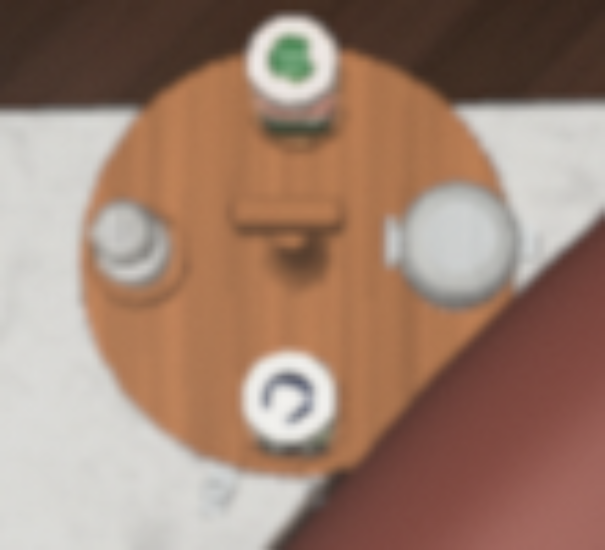

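View pics/c3.png

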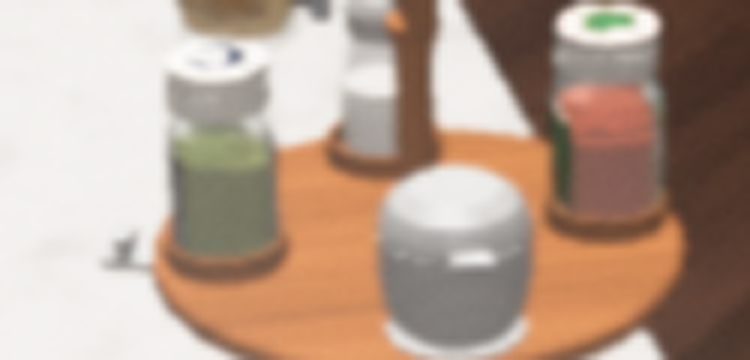

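The tin is shut and its lid seam is closed. The jar lids are now at (292,60) and (289,398) in this crop, so the press nudged the tray a degree or so. The pointer is at (218,492) in the top crop. In the side crop its plate tip is at (102,265) and its tab top at (128,237).

```bash
python3 - <<'E'
from h import *
px=lambda x,y:(220+x/5.5-.4,165+y/5.5-.4); sx=lambda x,y:(205+x/6-.4,190+y/6-.4)
A=ray("top",px(292,60),.126);B=ray("top",px(289,398),.126);d=A-B
C=((A+B)/2)[:2]
print("C",C,"dist",np.linalg.norm(d),"tin",np.degrees(np.arctan2(d[1],d[0]))-90)
T=ray("top",px(458,242),.096);print("tin top",T,np.degrees(np.arctan2(*(T[:2]-C)[::-1])),np.hypot(*(T[:2]-C)))
S=ray("top",px(124,230),.116);print("salt->tin",np.degrees(np.arctan2(*(T-S)[1::-1])))
for nm,n,p,z in(("top blob","top",px(218,492),.012),("top tip","top",px(214,510),.004),("side tip","side",sx(102,265),.004),("side tip","side",sx(102,265),.008),("side tabtop","side",sx(128,237),.024),("side tabbase","side",sx(122,265),.006)):
    v=ray(n,p,z)[:2]; e=v-C; print(nm,z,v,np.hypot(*e),np.degrees(np.arctan2(e[1],e[0]))%360)
# side-image prediction of pointer for candidates; dark-pixel centroid near pointer in top
for a in(156,158,160,162,164):
    u=np.array([np.cos(np.radians(a)),np.sin(np.radians(a))])
    q=lambda r,z,n:proj(n,[*(C+r*u),z])
    t=q(.15,.004,"side");k=q(.145,.024,"side");w=q(.15,.004,"top")
    print(a,"side tip c3",(t+.4-[205,190])*6,"tabtop",(k+.4-[205,190])*6,"top c2 tip",(w+.4-[220,165])*5.5)
g=cv2.cvtColor(cv2.imread("pics/top2.png"),6)[248:262,252:270];print(g)
E
```

```text
C [0.47327913 0.03057677] dist 0.17609819609636446 tin -90.90139839663196
tin top [ 0.46945289 -0.05614557  0.096     ] -92.52628228186356 0.0868067092719206
salt->tin -91.72698387345349
top blob 0.012 [0.34579517 0.07606894] 0.13535766705355556 160.36125066098364
top tip 0.004 [0.33640457 0.07886956] 0.14514420137814585 160.56587752898113
side tip 0.004 [0.33363291 0.08374809] 0.14942642034208628 159.1553025559429
side tip 0.008 [0.33305696 0.07604581] 0.1474099349932856 162.03397493771294
side tabtop 0.024 [0.34541783 0.07018155] 0.13385458897457272 162.78973881367136
side tabbase 0.006 [0.34242611 0.07770911] 0.1390826032018339 160.19133675483042
156 side tip c3 [105.7746782  256.82836338] tabtop [113.37600238 219.59210735] top c2 tip [191.0725394  510.58296822]
158 side tip c3 [102.5227257  261.94396393] tabtop [110.23606881 224.44894388] top c2 tip [199.76351386 514.17557956]
160 side tip c3 [ 99.62757591 267.12090653] tabtop [107.44424964 229.36292563] top c2 tip [208.58236247 517.46140187]
162 side tip c3 [ 97.09622997 272.35380614] tabtop [105.00724588 234.32890672] top c2 ti
[... 498 characters left out ...]
210 212 210 208 208 207]
 [211 213 214 214 206 199 192 191 196 198 195 204 215 217 216 217 215 216]
 [214 214 216 214 207 204 204 203 198 187 189 205 214 217 216 216 215 215]
 [215 216 217 215 207 204 201 197 189 181 195 211 216 216 216 215 214 213]
 [214 216 216 216 211 206 200 192 184 188 204 215 216 216 216 215 212 213]
 [213 214 215 213 207 206 206 203 195 200 211 214 216 216 216 215 214 214]
 [212 214 213 212 206 203 207 208 204 207 214 216 215 215 215 214 214 215]
 [211 213 215 214 210 207 208 212 212 213 214 213 213 212 212 212 214 215]
 [209 213 214 215 213 213 213 213 213 213 214 213 212 211 210 211 214 211]
 [208 212 214 214 213 213 213 212 211 210 212 212 211 211 211 211 211 200]]
```

```bash
python3 - <<'E'
from h import *
C=[.4733,.0306]; Y=-91.5
robot.move_pose([*C,.30],[180,0,Y])
robot.line_to([*C,.211],vel=.1,guard=15)
o=robot.observe();print(o["time"],o["tool_pos"])
robot.set_gripper(0.0)
o=robot.observe();print(o["time"],o["gripper_width"],o["gripper_force"],o["ft_force"],o["tcp_rot"])
q0=np.array(robot.observe()["q"]); d=(Y+360-160.6)
for s in np.linspace(0,1,7)[1:]:
    q=q0.copy(); q[5]+=d*s; robot.goto_joints(q)
    o=robot.observe();print(o["time"],o["tcp_rot"][2],o["gripper_width"],o["gripper_force"],o["ft_force"].round(1))
for n in("top","side"):
    f=np.mean([robot.grab_frame(n).astype(float) for _ in range(4)],0).astype(np.uint8); cv2.imwrite(f"pics/{n}3.png",f)
    im=f[165:265,220:330] if n=="top" else f[150:260,200:330]
    cv2.imwrite(f"pics/{n}3c.png",cv2.resize(im,None,fx=5,fy=5))
E
```

```text
11.9417 [0.47366684 0.03049903 0.21176283]
12.575 0.01503134016143338 61.96015655994415 [ 5.31771009  0.06987893 -0.72934892] [-1.79911656e+02  4.16814028e-03 -9.15004815e+01]
12.975 -109.23619927894623 0.015180730261597651 62.50446796417236 [-4.3  1.   4. ]
13.375 -127.25052695974814 0.01520457786350888 62.990713119506836 [-8.7  1.1  7.3]
13.775 -145.21138167052226 0.014933233369270112 63.26958775520325 [-12.    5.    9.5]
14.175 -163.16930013371757 0.015197844888649961 63.44777047634125 [-12.3   8.6  10.6]
14.575 178.87383555983817 0.015137463532898202 63.514426946640015 [-13.1  13.2  11.3]
14.975 160.91725146351462 0.01468536383582937 63.46565544605255 [-12.1  16.7  10.7]
```

View pics/side3c.png

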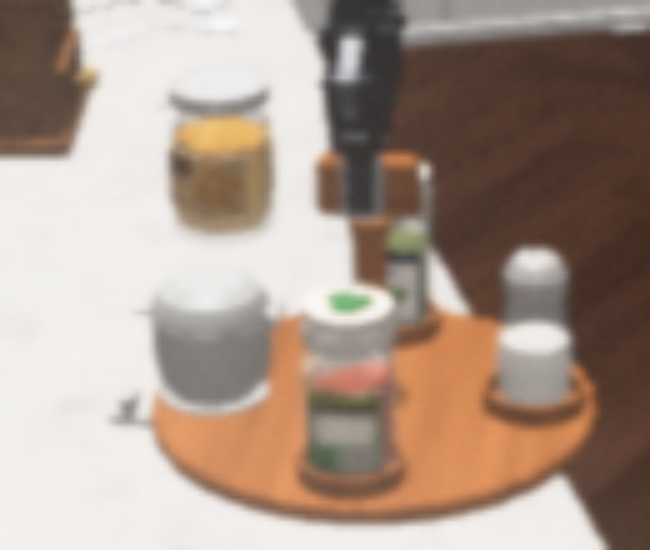

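View pics/top3c.png

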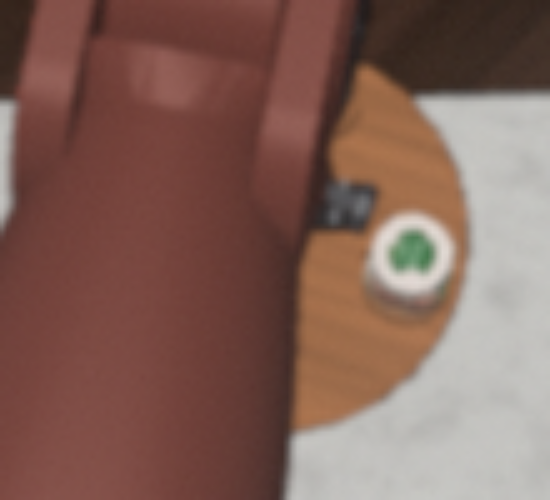

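The tin (212,330 in the side crop) now stands at the pointer (128,410) with the fingers still on the handle, and the red jar's lid is at (413,253) in the top crop. I'll check the angle in numbers.

```bash
python3 - <<'E'
from h import *
C=np.array([.4733,.0306])
v=ray("top",(220+413/5-.4,165+253/5-.4),.126)[:2]-C
print("jar r,tin dir",np.hypot(*v),np.degrees(np.arctan2(v[1],v[0]))%360-90)
for a in(157,160.5,164):
    u=np.array([np.cos(np.radians(a)),np.sin(np.radians(a))])
    f=lambda r,z:((proj("side",[*(C+r*u),z])+.4-[200,150])*5).round()
    u2=np.array([-u[1],u[0]])
    e=[((proj("side",[*(C+.088*u+.033*(np.cos(t)*u+np.sin(t)*u2)),.07])+.4-[200,150])*5)[0] for t in np.linspace(0,6.28,40)]
    print(a,"tin L/R x",min(e),max(e),"base",f(.088,.028),"top",f(.088,.096),"pointer tip",f(.15,.004))
print(robot.observe()["time"],robot.observe()["qvel"].round(2))
E
```

```text
jar r,tin dir 0.0880218845467958 161.5843218833787
157 tin L/R x 152.84103219158766 273.88998265942735 base [217. 386.] top [211. 274.] pointer tip [112. 416.]
160.5 tin L/R x 150.4463556504203 271.75785347758176 base [215. 391.] top [209. 278.] pointer tip [107. 424.]
164 tin L/R x 148.48165822918943 270.43221178407265 base [213. 395.] top [207. 282.] pointer tip [104. 431.]
15.375 [ 0.04  0.01  0.03 -0.01  0.03 -0.04]
```

```bash
python3 - <<'E'
from plant import robot
robot.pause(.7)
o=robot.observe();print(o["time"],o["gripper_force"],o["qvel"].round(2),o["ft_force"].round(1))
print(robot.job_done())
E
```

```text
16.075 63.47123980522156 [-0.07 -0.03  0.04 -0.06  0.02  0.03] [-12.   15.7  10.7]
the job is handed in; nothing more can be done
None
```

The job is handed in: the tin is shut, it stands within about 1.5° of the pointer (tolerance about 5.9°), and the gripper is still holding the handle at about 63 N; no verdict was returned.

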